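# Put the hand percussion back in its fitted inserts

### The job

Put the wood block, the kalimba, the pair of castanets and the cowbell back, each into the foam insert whose cut-out has its shape, lying flat and fully down on the bottom of the cut-out. Do not knock over or shift the brass guitar slide and the round pick tin that stand among them.

Things in the scene. Friction and masses are not known exactly. Their poses are not given: they have to be found in the camera images.
- woodblock: long rectangular brown wooden block with two dark slots along its top, 110 (x) x 38 (y) x 40 (z) mm, about 0.14 kg, loose, lying flat on the table; origin at the centre of its underside, z up, x along its length (either way round will do)
- kalimba: thumb piano: short broad dark wooden box with steel tines on top, 76 (x) x 58 (y) x 34 (z) mm, tines rise 4 mm more, about 0.16 kg, loose; origin at the centre of its underside, z up, x along its length (either way round will do)
- castanets: pair of round castanets lying as one solid dark wooden disc, 56 mm diameter, 38 mm high, edges rounded, about 0.09 kg, loose; origin at the centre of its underside, z up, yaw does not matter
- cowbell: dark steel cowbell lying on its flat side, seen from above a tapered shape 100 mm long (x), 62 mm wide at the open mouth (+x end), 36 mm wide at the closed end (-x end, which carries a small steel stud on top reaching 49 mm high), 40 mm high; the slanting sides are upright faces, 49 mm apart halfway; about 0.24 kg, loose; origin at the middle of its length and width, on its underside, z up
- insert_woodblock: fixed grey foam insert, outside a rectangle 140 (x) x 92 (y) x 16 mm high, origin at the centre of its underside; centred in its top a black-floored recess, 10 mm deep (floor 6 mm above the origin), of 122 (x) x 50 (y) mm for the wood block; 6 mm clear all round
- insert_kalimba: fixed grey foam insert, outside a rectangle 140 (x) x 92 (y) x 16 mm high, origin at the centre of its underside; centred in its top a black-floored recess, 10 mm deep (floor 6 mm above the origin), of 88 (x) x 70 (y) mm for the kalimba; 6 mm clear all round
- insert_castanets: fixed grey foam insert, outside a rectangle 140 (x) x 92 (y) x 16 mm high, origin at the centre of its underside; centred in its top a black-floored recess, 10 mm deep (floor 6 mm above the origin), round, 68 mm diameter, for the castanets; 6 mm clear all round
- insert_cowbell: fixed grey foam insert, outside a rectangle 140 (x) x 92 (y) x 16 mm high, origin at the centre of its underside; centred in its top a black-floored recess, 10 mm deep (floor 6 mm above the origin), tapered, 112 mm long (x), 74 mm wide at its +x end, 48 mm at its -x end, for the cowbell with its mouth at the wide end (it does not go in the other way round); 6 mm clear all round
- slide: brass guitar slide, a tube standing upright, 25 mm diameter, 60 mm high, light and loose, origin at the centre of its underside; to be left where it stands
- pick_tin: low round aluminium tin, 44 mm diameter, 16 mm high, light and loose, origin at the centre of its underside; to be left where it stands
Things that resemble listed ones, but are neither listed nor needed, are in the scene too. Leave any purple or turquoise look-alike of the insert_castanets alone.

How it is judged (in metres and radians):
At the end, for the whole second after the job is handed in: Each instrument rests still in its own insert: origins within 10.5 mm horizontally, its underside 3 to 9.5 mm above the underside of the insert (recess floor: 6 mm), tilt under 0.08 rad; wood block, kalimba and cowbell lie along their recess within 0.3 rad (horizontal distance between woodblock and insert_woodblock below 0.0105 m and z of woodblock in the frame of insert_woodblock between 0.003 and 0.0095 m and angle between each of woodblock, kalimba, castanets, cowbell's own z axis and vertical below 0.08 rad and linear speed of each of woodblock, kalimba, castanets, cowbell below 0.02 m/s and angular speed of each of woodblock, kalimba, castanets, cowbell below 0.15 rad/s and angle between the x axis of woodblock and the x axis of insert_woodblock, either way round below 0.3 rad and horizontal distance between kalimba and insert_kalimba below 0.0105 m and z of kalimba in the frame of insert_kalimba between 0.003 and 0.0095 m and angle between the x axis of kalimba and the x axis of insert_kalimba, either way round below 0.3 rad and horizontal distance between castanets and insert_castanets below 0.0105 m and z of castanets in the frame of insert_castanets between 0.003 and 0.0095 m and horizontal distance between cowbell and insert_cowbell below 0.0105 m and z of cowbell in the frame of insert_cowbell between 0.003 and 0.0095 m and angle between the x axis of cowbell and the x axis of insert_cowbell, either way round below 0.3 rad); the robot touches nothing.
It fails at once if the brass slide is knocked over or shifted more than 30 mm (distance of slide from where it was at the start of the episode above 0.03 m or angle between slide's own z axis and vertical above 0.6 rad).
It fails at once if the pick tin is shifted more than 30 mm (distance of pick_tin from where it was at the start of the episode above 0.03 m).
It also fails if it takes over 102 s, if anything falls off the work surface, if the arm or the gripper's body presses on something with over 40 N, if the wrist force passes 120 N, or if a joint passes its speed limit or range.

### The arm

A 6-joint arm with a two-finger parallel gripper is mounted at the origin on the work surface. World frame = base frame: x ahead of the robot, y to its left, z up, the work surface at z = 0. Lengths are in m, angles in degrees, forces in N, time in s.
With the tool pointing down it reaches from about 0.25 to 0.725 m from the base axis. Payload 9.7 kg.
Tool frame: the origin (TCP) lies midway between the tips of the shut fingers; the grasp point (between the pads) lies 19 mm behind it; z points along the fingers, y is the line along which they close (so a half turn about z gives the same grasp; the last joint's range is limited). The gripper opens to 85 mm and grips with 20 to 120 N. Pads are 22 mm wide; open, the fingers measure 114 mm over their backs; the gripper's body (76 mm by 85 mm) begins 54 mm behind the grasp point. The pads swing forward as they close: fully open they stand 13 mm farther back than shut.
Start: joints at [74.886, 4.979, 10.078, 95.1, 0, 90], TCP at [0.143, 0.531, 0.231] pointing down, gripper open.
Joint ranges: [-179.16, 179.16], [-48.56, 103.87], [-65.8, 70.77], [-126.05, 130.52], [-82.76, 87.17], [-180, 180]. Speed limits (degrees/s): [127.2, 127.2, 147.25, 180, 180, 180].

### API

Orientations are given as [roll, pitch, yaw] about the fixed x, y, z axes, in that order (R = Rz(yaw) Ry(pitch) Rx(roll)).
In Python, from workcell import * gives the robot as it stands.
- The arm moves only by the tool servo_tool, never from a script. Its argument "moves" is a list of rows, each a list of 4 numbers: the shift along the world's x, y, z in cm, then the turn about the world's z in rad. A call has 1 to 20 rows; each row is the pose to reach, as a shift and turn from the pose commanded when the call began; what a row does not reach only later rows make up. A row lasts 1/12 s, in which the tool goes at most 41.7 mm and 7.16 degrees, less where a joint would pass 70% of its speed; a pose out of reach is approached as far as the arm can. A call with a gripper value outside its range is refused whole. "claw" is the closure, from 0 (fully open) to 1 (shut), set as the call begins (left out, the last holds). The fingers move at their own pace and stop on an object; "force" is the grip in N (left out, the last holds). Time passes only in rows, so rows that repeat a pose let the fingers close. It gives the time, the measured TCP pose, the force, the opening and the grip force at its end, in the units of the state.
- get_obs(): the state, without advancing time (a new reading comes with each control period).
- camera(name): name is "side" or "top" or "wrist"; returns the picture (400x640x3 uint8, red, green, blue); there is no depth.
- get_calibration(name): a dict with "fx", "fy", "cx", "cy" (pixels), "rvec" (rotation vector, rad) and "tvec" (3), from world to camera coordinates, as OpenCV has them; the wrist camera has in their place "tool_from_camera" (4x4, takes a point from camera to tool coordinates, whose origin is the TCP and whose axes are the flange's). Camera axes: x right, y down, z forward; pixel columns grow to the right and rows downward; lengths in m; the calibration is good to about 2 mm. A picture is of the moment at which its call begins: read the wrist's pose just before it. get_calibration takes no time and is no camera call.
- job_done(): hands the job in; it is judged then, once.
The state is a dict: "time": time; "q": joint angles; "qd": joint speeds; "joint_efforts": joint torques, N m; "ee_pos": TCP position; "tcp_rot": TCP orientation; "wrist_force": force on the tool from outside, world axes, zero at the start; "torque": the same for the moment, N m; "opening": finger opening in m; "grasp_force": force on a finger pad.
Only numpy, scipy, OpenCV 4.12 (cv2) and the standard library are available. Lean on these libraries where they do the work, as an engineer would, in place of code of your own. Each camera call takes 0.05 s, during which the arm holds its last target. There are 200 camera calls.

## Working session

There is one attempt and no reset: what is moved stays moved. The work goes in short steps, Python scripts to look and compute and a tool call to move; the robot and the scene stay as the last step left them, time stands still between calls to the robot, and variables do not carry over. Pictures are saved under pics/ and viewed, at most 14 in all, crops included, and the job is handed in when it is done.

Besides the shell and the picture viewer there is one more tool, called by a JSON object that holds its "fn" and its "kwargs". servo_tool: Moves the arm, as the interface text tells. Its arguments: {"type":"object","properties":{"moves":{"type":"array","items":{"type":"array","items":{"type":"number"}}},"claw":{"type":"number"},"force":{"type":"number"}},"required":["moves"]}

```bash
ls; mkdir -p pics; python3 - <<'E'
from workcell import *
import cv2
for n in ["top","side"]:
    im=camera(n); cv2.imwrite(f"pics/{n}0.png",cv2.cvtColor(im,cv2.COLOR_RGB2BGR)); print(n,get_calibration(n))
print(get_calibration("wrist")); print(get_obs())
E
```

```text
pics
top {'fx': 490.86239657089226, 'fy': 490.86239657089226, 'cx': 323.6078180708871, 'cy': 206.70529525512742, 'rvec': array([ 2.14189943, -2.05844747,  0.2343197 ]), 'tvec': array([-0.00465735,  0.45584297,  1.0147734 ])}
side {'fx': 395.6549195913508, 'fy': 395.6549195913508, 'cx': 320.92844551674654, 'cy': 198.8148342092541, 'rvec': array([ 2.21102545, -0.11098055,  0.08791537]), 'tvec': array([-0.45233341,  0.04920842,  1.05346869])}
{'fx': 286.25273696972266, 'fy': 286.25273696972266, 'cx': 316.43405221130917, 'cy': 198.79126134493208, 'tool_from_camera': array([[ 7.09199332e-04, -9.47139911e-01, -3.20820021e-01,
         8.30701651e-02],
       [ 9.99999580e-01,  4.85529228e-04,  7.77180064e-04,
         8.00268499e-05],
       [-5.80330760e-04, -3.20820438e-01,  9.47139858e-01,
        -1.42330649e-01],
       [ 0.00000000e+00,  0.00000000e+00,  0.00000000e+00,
         1.00000000e+00]])}
{'time': 0.1, 'q': array([ 7.48861189e+01,  5.00578368e+00,  1.00402226e+01,  9.51002836e+01,
       -2.66598249e-04,  9.00001274e+01]), 'qd': array([-0.12943172, -0.05962453,  0.12725767,  0.03673122,  0.00252193,
        0.06066629]), 'joint_efforts': array([ 3.58934240e-04, -5.21563840e+01,  4.65652370e+01,  1.59511861e-02,
        2.91731703e-05, -3.70651094e-06]), 'ee_pos': array([0.14335359, 0.53077563, 0.23068575]), 'tcp_rot': array([-1.79934155e+02,  2.66744516e-04,  1.64885992e+02]), 'wrist_force': array([ 0.16268302,  0.87429277, -0.70912009]), 'torque': array([-0.0227109 ,  0.00620584,  0.01934827]), 'grasp_force': 0.0, 'opening': 0.08545613956213118}
```

View pics/top0.png

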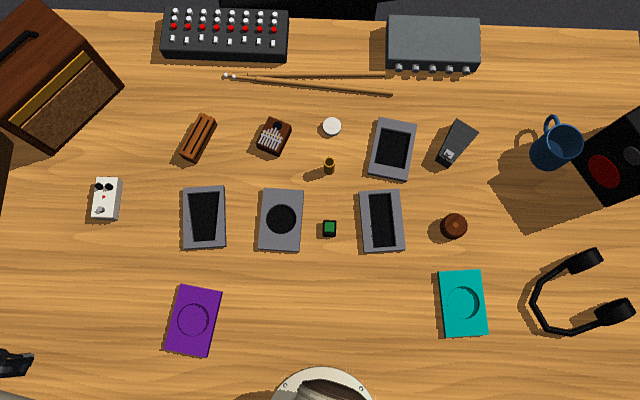

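View pics/side0.png

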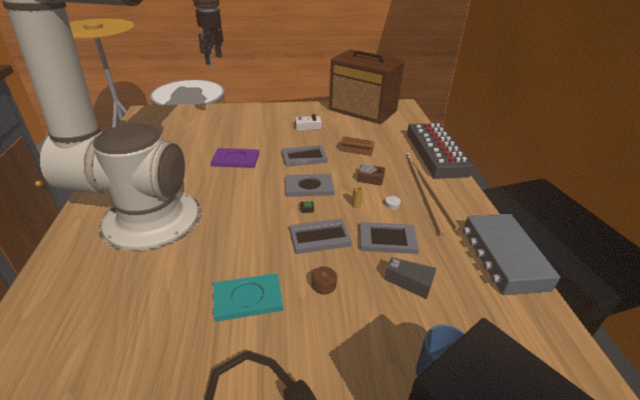

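The top view shows the wood block (198,138), kalimba (273,136), tin (331,127), slide (329,166), cowbell (457,144) and castanets (453,226). Inserts: tapered (204,217), round grey (281,220), narrow long (381,221), broad (392,149). Two look-alikes of the castanets insert are purple (193,320) and turquoise (462,302), to be left alone; a green tuner box (329,229) is also an obstacle. Next, enlarged crops.

```bash
python3 - <<'E'
import cv2
im=cv2.imread("pics/top0.png")
for n,(a,b,c,d) in dict(L=(165,325,110,255),R=(340,490,110,255)).items():
    s=5 if False else 4
    s=800//160
    z=cv2.resize(im[c:d,a:b],None,fx=4,fy=4,interpolation=cv2.INTER_CUBIC)
    for x in range((a+19)//20*20,b,20):
        cv2.line(z,((x-a)*4,0),((x-a)*4,6),(0,0,255),1); cv2.putText(z,str(x),((x-a)*4+2,12),0,.4,(0,0,255))
    for y in range((c+19)//20*20,d,20):
        cv2.line(z,(0,(y-c)*4),(6,(y-c)*4),(0,0,255),1); cv2.putText(z,str(y),(8,(y-c)*4+4),0,.4,(0,0,255))
    cv2.imwrite(f"pics/top{n}.png",z)
E
```

```text
(no output)
```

View pics/topL.png

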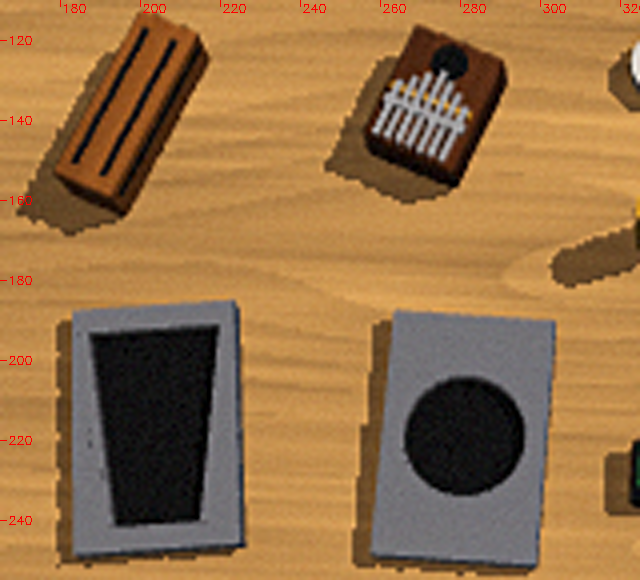

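View pics/topR.png

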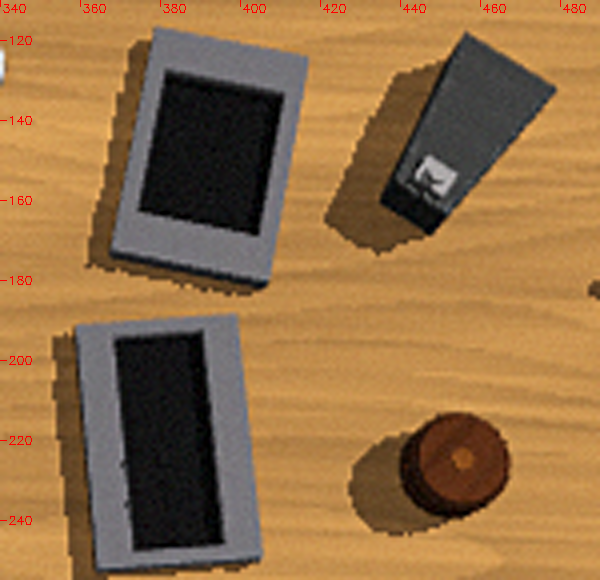

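```bash
cat > geo.py <<'E'
import numpy as np, cv2
from scipy.optimize import least_squares
def proj(P,cal): return cv2.projectPoints(np.float64(P),cal["rvec"],cal["tvec"],np.array([[cal["fx"],0,cal["cx"]],[0,cal["fy"],cal["cy"]],[0,0,1]]),None)[0][:,0]
def fit(model,pix,cal,yaw=True,x0=(.5,0,0)):
    model=np.float64(model)
    def place(p):
        c,s=np.cos(p[2]),np.sin(p[2]); M=model.copy()
        M[:,:2]=model[:,:2]@np.array([[c,s],[-s,c]])+p[:2]; return M
    r=least_squares(lambda p:(proj(place(p),cal)-pix).ravel(),x0,loss='soft_l1')
    return r.x, np.sqrt(np.mean(r.fun**2))
E
python3 - <<'E'
from workcell import *
from geo import *
cal=get_calibration("top")
L=lambda a:np.array(a)/4+[165,110]; R=lambda a:np.array(a)/4+[340,110]
# image up = world +x, image left = world +y
def box(l,w,pts): return [(a*l/2,b*w/2,z) for a,b,z in pts]
I=box(.14,.092,[(1,1,.016),(1,-1,.016),(-1,-1,.016),(-1,1,.016)])
D={}
D['ins_cow']=fit(I,L([(73,312),(236,302),(242,545),(75,553)]),cal)
D['ins_cas']=fit(I,L([(393,311),(554,321),(538,566),(372,554)]),cal)
D['ins_cas_c']=fit([(0,0,.016)],L([(464,436)]),cal)
D['ins_kal']=fit(I,R([(155,28),(307,58),(268,282),(112,250)]),cal)
D['ins_wb']=fit(I,R([(77,326),(237,315),(260,558),(97,568)]),cal)
D['wb']=fit(box(.11,.038,[(1,1,.04),(1,-1,.04),(-1,1,.04),(-1,-1,0),(1,-1,0)]),L([(145,12),(204,40),(57,172),(125,217),(210,62)]),cal,x0=(.5,0,-.5))
D['kal']=fit(box(.076,.058,[(1,1,.034),(1,-1,.034),(1,-1,0),(-1,1,.034),(-1,1,0),(-1,-1,0)]),L([(416,25),(503,65),(505,80),(368,135),(368,155),(457,188)]),cal,x0=(.5,0,-.5))
D['cow']=fit([(.05,.031,.04),(.05,-.031,.04),(-.05,.018,0),(-.05,-.018,0)],R([(465,32),(555,90),(382,202),(433,235)]),cal,x0=(.5,0,-.5))
D['cas']=fit([(0,0,.038)],R([(463,458)]),cal)
D['slide']=fit([(0,0,.06)],[(329,160)],cal)
D['tin']=fit([(0,0,.016)],[(331.5,126)],cal)
D['tuner_top']=fit([(0,0,.03)],[(329.5,228)],cal)
for k,(p,e) in D.items(): print(k,p.round(4),np.degrees(p[2]).round(1),'rms',e.round(2))
E
```

```text
ins_cow [0.4305 0.2798 0.1067] 6.1 rms 0.32
ins_cas [ 0.4317  0.1075 -0.0191] -1.1 rms 0.22
ins_cas_c [0.4319 0.1077 0.    ] 0.0 rms 0.0
ins_kal [ 0.6087 -0.1402 -0.1657] -9.5 rms 0.33
ins_wb [ 0.4386 -0.1176  0.1016] 5.8 rms 0.38
wb [ 0.6115  0.308  -0.4123] -23.6 rms 1.02
kal [ 0.625   0.1353 -0.3614] -20.7 rms 1.04
cow [ 0.6206 -0.2823 -0.5498] -31.5 rms 0.51
cas [ 0.4305 -0.2763  0.    ] 0.0 rms 0.0
slide [0.5597 0.0057 0.    ] 0.0 rms 0.0
tin [0.6578 0.003  0.    ] 0.0 rms 0.0
tuner_top [ 0.4132 -0.0012  0.    ] 0.0 rms 0.0
```

```bash
python3 - <<'E'
from workcell import *
from geo import *
cal=get_calibration("top"); im=cv2.imread("pics/top0.png")
s=4
def draw(z,off,poly,p,zs):
    c,t=np.cos(p[2]),np.sin(p[2]); P=np.array(poly)@np.array([[c,t],[-t,c]])+p[:2]
    for h,col in zip(zs,[(0,255,0),(255,255,0)]):
        q=((proj(np.c_[P,np.full(len(P),h)],cal)-off+.5)*s).astype(int); cv2.polylines(z,[q],True,col,1)
rect=lambda l,w:[(l/2,w/2),(l/2,-w/2),(-l/2,-w/2),(-l/2,w/2)]
cow=[(.05,.031),(.05,-.031),(-.05,-.018),(-.05,.018)]
circ=[(.028*np.cos(a),.028*np.sin(a)) for a in np.linspace(0,6.28,40)]
out=[]
for (a,b,c,d),poly,p,zs in [((170,225,108,170),rect(.11,.038),(.6115,.308,-.4123),(0,.04)),((245,300,108,170),rect(.076,.058),(.625,.1353,-.3614),(0,.034)),((430,485,108,170),cow,(.6206,-.2823,-.5498),(0,.04)),((430,485,195,257),circ,(.4305,-.2763,0),(0,.038))]:
    s=3.6;z=cv2.resize(im[c:d,a:b],None,fx=s,fy=s,interpolation=cv2.INTER_CUBIC); draw(z,[a,c],poly,p,zs); out.append(z)
cv2.imwrite("pics/ov.png",np.hstack(out))
E
```

```text
(no output)
```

View pics/ov.png

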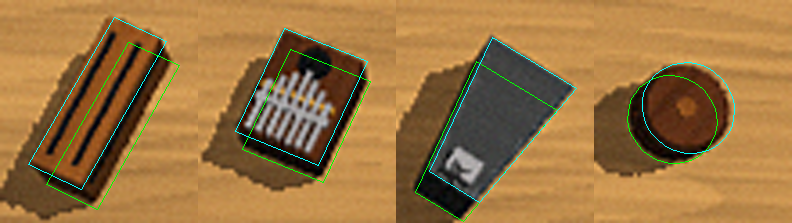

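{"fn": "servo_tool", "kwargs": {"moves": [[40,-20,-3,-2.4],[40,-20,-3,-2.4],[40,-20,-3,-2.4],[40,-20,-3,-2.4],[40,-20,-3,-2.4],[40,-20,-3,-2.4],[40,-20,-3,-2.4],[40,-20,-3,-2.4],[40,-20,-3,-2.4],[40,-20,-3,-2.4],[40,-20,-3,-2.4],[40,-20,-3,-2.4],[40,-20,-3,-2.4],[40,-20,-3,-2.4],[40,-20,-3,-2.4],[40,-20,-3,-2.4],[40,-20,-3,-2.4],[40,-20,-3,-2.4],[40,-20,-3,-2.4],[40,-20,-3,-2.4]], "claw": 0, "force": 50}}

```text
time: 1.77
ee_pos: [0.5528, 0.314, 0.2008]
tcp_rot: [-179.2, 0.1, 29.4]
wrist_force: [0.4, 0.6, 0.3]
opening: 0.0851
grasp_force: 0.0
```

Overlay fits all four objects to within ~2 mm. Continuing to hover over the wood block.

{"fn": "servo_tool", "kwargs": {"moves": [[6.8,-2.3,-8,-0.89],[6.8,-2.3,-8,-0.89],[6.8,-2.3,-8,-0.89],[6.8,-2.3,-8,-0.89],[6.8,-2.3,-8,-0.89],[6.8,-2.3,-8,-0.89],[6.8,-2.3,-8,-0.89],[6.8,-2.3,-8,-0.89],[6.8,-2.3,-8,-0.89],[6.8,-2.3,-8,-0.89],[6.8,-2.3,-8,-0.89]]}}

```text
time: 2.68
ee_pos: [0.6444, 0.1591, 0.122]
tcp_rot: [-168.8, 2.3, 9.1]
wrist_force: [0.4, -0.5, 0.2]
opening: 0.0854
grasp_force: 0.0
```

```bash
python3 - <<'E'
from workcell import *
import cv2
o=get_obs(); print(o['ee_pos'],o['tcp_rot'],o['q'])
im=camera("wrist"); cv2.imwrite("pics/w1.png",cv2.cvtColor(im,cv2.COLOR_RGB2BGR)); 
E
```

```text
[0.64439993 0.15909892 0.1220487 ] [-168.77149693    2.29173766    9.12654269] [  9.07348812  22.15281683  17.78286044  87.93230431  11.22637668
 179.94595373]
```

View pics/w1.png

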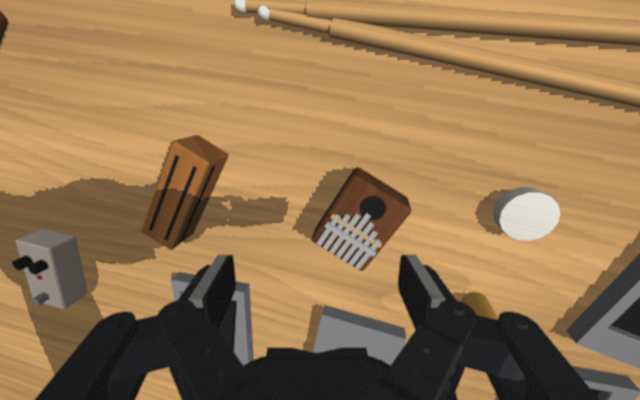

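The wrist view shows the last joint at its limit (180°), wood block (185,190), kalimba (360,220): I need the half-turn alternative, so turning back.

{"fn": "servo_tool", "kwargs": {"moves": [[0,0,5,0.7],[0,0,5,1.57],[0,0,5,1.57],[0,0,5,1.57],[0,0,5,1.57],[0,0,5,1.57],[0,0,5,1.57],[0,0,5,1.57],[0,0,5,1.57],[0,0,5,1.57],[0,0,5,1.57],[0,0,5,1.57],[0,0,5,1.57],[0,0,5,1.57],[0,0,5,1.57],[0,0,5,1.57],[0,0,5,1.57],[0,0,5,1.57]]}}

```text
time: 4.23
ee_pos: [0.6444, 0.1598, 0.1717]
tcp_rot: [-168.8, 2.3, 99.1]
wrist_force: [0.3, -1.7, -0.2]
opening: 0.0851
grasp_force: 0.0
```

The turn limit left an 11° tilt in the commanded pose. I'll align that lean with the radial plane and push against the reach limit to take it out.

{"fn": "servo_tool", "kwargs": {"moves": [[0,0,3,-0.11],[2.9,0.7,3,-0.11],[4.8,1.2,3,-0.11],[6.8,1.7,3,-0.11],[8.7,2.2,3,-0.11],[10.7,2.6,3,-0.11],[10.7,2.6,3,-0.11],[10.7,2.6,3,-0.11]]}}

```text
time: 4.9
ee_pos: [0.7232, 0.1789, 0.1875]
tcp_rot: [-170.7, 1.9, 92.8]
wrist_force: [0.6, 0.1, 0.3]
opening: 0.0855
grasp_force: 0.0
```

```bash
python3 - <<'E'
from workcell import *
o=get_obs(); print(o['ee_pos'],o['tcp_rot'],o['q'])
E
```

```text
[0.72321937 0.17887109 0.18749335] [-170.73825283    1.92848878   92.77377782] [ 1.39240230e+01  5.26172263e+01  7.07655179e+01  1.17606601e+02
 -8.37973639e-02  1.01313401e+02]
```

{"fn": "servo_tool", "kwargs": {"moves": [[4,1,1,0],[8,2,1,0],[12,3,1,0],[12,3,1,0],[12,3,1,0],[12,3,1,0]]}}

```text
time: 5.4
ee_pos: [0.7551, 0.1871, 0.1515]
tcp_rot: [-172.7, 1.5, 92.7]
wrist_force: [-0.8, -0.3, 0.9]
opening: 0.0853
grasp_force: 0.0
```

```bash
python3 - <<'E'
from workcell import *
o=get_obs(); print(o['ee_pos'],o['tcp_rot'],o['q'])
E
```

```text
[0.75509774 0.18713662 0.15150143] [-172.74964715    1.53332188   92.74422671] [ 1.39509232e+01  5.49520462e+01  7.07490063e+01  1.13206325e+02
 -8.65395373e-02  1.01309451e+02]
```

{"fn": "servo_tool", "kwargs": {"moves": [[4,1,3,0],[8,2,6,0],[12,3,8,0],[16,4,8,0],[20,5,8,0],[20,5,8,0],[20,5,8,0],[20,5,8,0],[20,5,8,0],[20,5,8,0]]}}

```text
time: 6.23
ee_pos: [0.7744, 0.1921, 0.1442]
tcp_rot: [-175.0, 1.1, 92.7]
wrist_force: [-0.1, 0.9, 0.6]
opening: 0.0852
grasp_force: 0.0
```

```bash
python3 - <<'E'
from workcell import *
o=get_obs(); print(o['ee_pos'],o['tcp_rot'],o['q'])
E
```

```text
[0.7744455  0.19211572 0.1442004 ] [-175.03342214    1.07916947   92.69492085] [ 1.39624574e+01  5.53016588e+01  7.07126553e+01  1.10492468e+02
 -8.51256345e-02  1.01318117e+02]
```

{"fn": "servo_tool", "kwargs": {"moves": [[8,2,6,0],[16,4,9,0],[24,6,12,0],[32,8,12,0],[40,10,12,0],[40,10,12,0],[40,10,12,0],[40,10,12,0],[40,10,12,0],[40,10,12,0],[40,10,12,0],[40,10,12,0]]}}

```text
time: 7.23
ee_pos: [0.8054, 0.2001, 0.1147]
tcp_rot: [-177.5, 0.6, 92.7]
wrist_force: [-0.1, 0.1, 0.0]
opening: 0.0853
grasp_force: 0.0
```

```bash
python3 - <<'E'
from workcell import *
o=get_obs(); print(o['ee_pos'],o['tcp_rot'],o['q'])
E
```

```text
[0.80544212 0.20008697 0.11466696] [-177.48085832    0.58984835   92.66455954] [ 1.39796898e+01  5.72248738e+01  7.07130008e+01  1.06074006e+02
 -8.37050792e-02  1.01329989e+02]
```

{"fn": "servo_tool", "kwargs": {"moves": [[8,2,8,0],[16,4,16,0],[24,6,20,0],[32,8,20,0],[40,10,20,0],[40,10,20,0],[40,10,20,0],[40,10,20,0],[40,10,20,0],[40,10,20,0],[40,10,20,0],[40,10,20,0]]}}

```text
time: 8.23
ee_pos: [0.8154, 0.2027, 0.1322]
tcp_rot: [-179.9, 0.1, 92.7]
wrist_force: [-0.7, 0.8, -0.1]
opening: 0.0853
grasp_force: 0.0
```

```bash
python3 - <<'E'
from workcell import *
o=get_obs(); print(o['ee_pos'],o['tcp_rot'],o['q'])
E
```

```text
[0.81538977 0.20272343 0.13216231] [-1.79917893e+02  1.01158498e-01  9.26510474e+01] [ 1.39900504e+01  5.60099040e+01  7.07141640e+01  1.04804653e+02
 -8.30405822e-02  1.01339148e+02]
```

Tilt removed (0.1°). Now back to hover over the wood block, then down and grip.

{"fn": "servo_tool", "kwargs": {"moves": [[-4,0,1,0],[-20.4,10.5,0,1.113],[-20.4,10.5,0,1.113],[-20.4,10.5,0,1.113],[-20.4,10.5,0,1.113],[-20.4,10.5,0,1.113],[-20.4,10.5,0,1.113],[-20.4,10.5,0,1.113],[-20.4,10.5,0,1.113],[-20.4,10.5,0,1.113],[-20.4,10.5,0,1.113],[-20.4,10.5,0,1.113],[-20.4,10.5,0,1.113],[-20.4,10.5,0,1.113]]}}

```text
time: 9.4
ee_pos: [0.6114, 0.3077, 0.1326]
tcp_rot: [-179.9, 0.1, 156.3]
wrist_force: [-1.0, -0.1, -0.6]
opening: 0.0853
grasp_force: 0.0
```

```bash
python3 - <<'E'
from workcell import *
import cv2
o=get_obs(); print(o['ee_pos'],o['tcp_rot'],o['q'])
im=camera("wrist"); cv2.imwrite("pics/w2.png",cv2.cvtColor(im,cv2.COLOR_RGB2BGR)); 
E
```

```text
[0.61136277 0.30768724 0.13256795] [-1.79935292e+02  1.04324974e-01  1.56300104e+02] [26.76589772 23.04807047 20.75363795 87.68906663 -0.12164948 50.46583508]
```

View pics/w2.png

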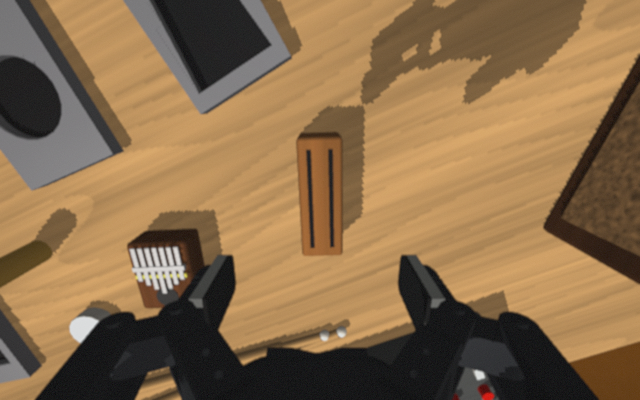

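The wrist view shows the block between the fingers: top face corners about (298,139), (341,138), (342,254), (302,255). Checking that against the estimate.

```bash
cat >> geo.py <<'E'
from scipy.spatial.transform import Rotation as Ro
def wcal(cal,o):
    T=np.eye(4); T[:3,:3]=Ro.from_euler('xyz',o['tcp_rot'],degrees=True).as_matrix(); T[:3,3]=o['ee_pos']
    C=np.linalg.inv(T@cal['tool_from_camera'])
    return dict(cal,rvec=cv2.Rodrigues(C[:3,:3])[0],tvec=C[:3,3])
E
python3 - <<'E'
from workcell import *
from geo import *
c=wcal(get_calibration("wrist"),get_obs())
h=.04
# wrist image down = tool +x? try both assignments
M=[(-.055,.019,h),(-.055,-.019,h),(.055,-.019,h),(.055,.019,h)]
pix=np.float64([(298,139),(341,138),(342,254),(302,255)])
for s in (0,1): print(fit(M,np.roll(pix,0,0) if s==0 else pix[[1,0,3,2]],c,x0=(.61,.31,-.4)))
for s in (0,1): print(fit(M,pix[[2,3,0,1]] if s==0 else pix[[3,2,1,0]],c,x0=(.61,.31,-.4)))
E
```

```text
(array([ 0.6208125 ,  0.33304289, -0.50298355]), np.float64(36.408560294436874))
(array([ 0.61232538,  0.31144083, -0.38644533]), np.float64(1.8828010402654785))
(array([ 0.70896111,  0.26994544, -0.42444348]), np.float64(103.63313555230125))
(array([ 0.68600013,  0.27726434, -1.12029789]), np.float64(96.59094393234608))
```

{"fn": "servo_tool", "kwargs": {"moves": [[0.1,0.25,-3,0.02],[0.1,0.25,-6.5,0.02],[0.1,0.25,-9.5,0.02],[0.1,0.25,-11,0.02],[0.1,0.25,-11.8,0.02],[0.1,0.25,-11.8,0.02],[0.1,0.25,-11.8,0.02]]}}

```text
time: 10.03
ee_pos: [0.6127, 0.3103, 0.0153]
tcp_rot: [-180.0, 0.1, 157.5]
wrist_force: [-0.5, 0.0, 0.7]
opening: 0.0853
grasp_force: 0.0
```

{"fn": "servo_tool", "kwargs": {"moves": [[0,0,0,0],[0,0,0,0],[0,0,0,0],[0,0,0,0],[0,0,0,0],[0,0,0,0],[0,0,0,0],[0,0,0,0]], "claw": 1, "force": 50}}

```text
time: 10.7
ee_pos: [0.6129, 0.3105, 0.0157]
tcp_rot: [180.0, 0.2, 157.6]
wrist_force: [0.1, -0.5, 5.7]
opening: 0.037
grasp_force: 52.0
```

{"fn": "servo_tool", "kwargs": {"moves": [[0,0,4,0],[0,0,8,0],[-1,-3,12,0],[-17.4,-42.8,12,0.494],[-17.4,-42.8,12,0.494],[-17.4,-42.8,12,0.494],[-17.4,-42.8,12,0.494],[-17.4,-42.8,12,0.494],[-17.4,-42.8,12,0.494],[-17.4,-42.8,12,0.494],[-17.4,-42.8,12,0.494],[-17.4,-42.8,12,0.494],[-17.4,-42.8,12,0.494],[-17.4,-42.8,12,0.494],[-17.4,-42.8,12,0.494],[-17.4,-42.8,12,0.494],[-17.4,-42.8,12,0.494],[-17.4,-42.8,6,0.494],[-17.4,-42.8,6,0.494],[-17.4,-42.8,6,0.494]]}}

```text
time: 12.37
ee_pos: [0.4364, -0.1161, 0.0703]
tcp_rot: [179.9, -0.2, -174.0]
wrist_force: [-1.1, 1.2, -1.5]
opening: 0.0371
grasp_force: 51.1
```

```bash
python3 - <<'E'
from workcell import *
import cv2
o=get_obs(); print(o['ee_pos'],o['tcp_rot'],o['q'])
im=camera("wrist"); cv2.imwrite("pics/w3.png",cv2.cvtColor(im,cv2.COLOR_RGB2BGR)); 
E
```

```text
[ 0.43639022 -0.11607427  0.07028771] [ 179.92823613   -0.24679423 -174.01977981] [-1.48819259e+01 -8.34607335e+00 -2.07372372e+01  7.78650071e+01
 -2.08291924e-02 -2.08619449e+01]
```

View pics/w3.png

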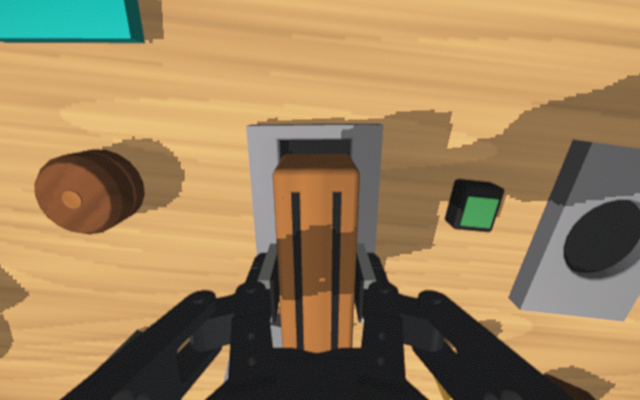

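The block is held squarely over the narrow insert (far insert corners (247,126), (383,125); recess corners (278,140), (352,139)). Quick check of alignment.

```bash
python3 - <<'E'
from workcell import *
from geo import *
c=wcal(get_calibration("wrist"),get_obs())
z=.016
print(fit([(-.07,-.046,z),(-.07,.046,z),(-.061,-.025,z),(-.061,.025,z)],np.float64([(247,126),(383,125),(278,140),(352,139)]),c,x0=(.44,-.12,.1)))
z=.070-.0157+.04
print(fit([(-.055,-.019,z),(-.055,.019,z)],np.float64([(273,170),(359,168)]),c,x0=(.44,-.12,.1)))
E
```

```text
(array([ 0.43954296, -0.11621413,  0.11333016]), np.float64(0.3624501708238614))
(array([ 0.43664365, -0.11506418,  0.12836127]), np.float64(0.7613536008764823))
```

{"fn": "servo_tool", "kwargs": {"moves": [[0.1,0,-2,0],[0.1,0,-3.5,0],[0.1,0,-4.5,0],[0.1,0,-5.3,0],[0.1,0,-5.3,0],[0.1,0,-5.3,0],[0.1,0,-5.3,0]]}}

```text
time: 13.0
ee_pos: [0.4399, -0.1178, 0.0223]
tcp_rot: [-179.9, 0.2, -174.1]
wrist_force: [-0.1, 0.1, -0.8]
opening: 0.037
grasp_force: 51.7
```

{"fn": "servo_tool", "kwargs": {"moves": [[0,0,0,0],[0,0,0,0],[0,0,0,0],[0,0,0,0],[0,0,2,0],[0,0,5,0],[0,0,9,0],[0,0,12,0]], "claw": 0}}

```text
time: 13.67
ee_pos: [0.4393, -0.1178, 0.144]
tcp_rot: [-179.9, 0.2, -174.1]
wrist_force: [1.6, 0.3, 0.9]
opening: 0.0853
grasp_force: 0.0
```

{"fn": "servo_tool", "kwargs": {"moves": [[-0.9,-15.85,0,0],[-0.9,-15.85,0,0],[-0.9,-15.85,0,0],[-0.9,-15.85,0,0],[-0.9,-15.85,0,0],[-0.9,-15.85,0,0],[-0.9,-15.85,-3,0],[-0.9,-15.85,-6,0],[-0.9,-15.85,-9,0],[-0.9,-15.85,-11.5,0],[-0.9,-15.85,-12.7,0],[-0.9,-15.85,-12.7,0],[-0.9,-15.85,-12.7,0]]}}

```text
time: 14.75
ee_pos: [0.4305, -0.2757, 0.0151]
tcp_rot: [-179.9, 0.1, -174.1]
wrist_force: [-0.0, -0.2, 0.3]
opening: 0.0858
grasp_force: 0.0
```

{"fn": "servo_tool", "kwargs": {"moves": [[0,0,0,0],[0,0,0,0],[0,0,0,0],[0,0,0,0],[0,0,0,0],[0,0,0,0]], "claw": 1, "force": 40}}

```text
time: 15.25
ee_pos: [0.4313, -0.2767, 0.0165]
tcp_rot: [-179.9, 0.2, -174.1]
wrist_force: [-0.9, 1.7, 8.1]
opening: 0.054
grasp_force: 41.7
```

{"fn": "servo_tool", "kwargs": {"moves": [[0,0,4,0],[0,0,8,0],[0.15,2,11,0],[0.15,38.4,11,0],[0.15,38.4,11,0],[0.15,38.4,11,0],[0.15,38.4,11,0],[0.15,38.4,11,0],[0.15,38.4,11,0],[0.15,38.4,11,0],[0.15,38.4,11,0],[0.15,38.4,11,0],[0.15,38.4,11,0],[0.15,38.4,11,0],[0.15,38.4,11,0],[0.15,38.4,6,0],[0.15,38.4,6,0],[0.15,38.4,6,0]]}}

```text
time: 16.75
ee_pos: [0.43, 0.1061, 0.072]
tcp_rot: [-179.9, -0.2, -174.2]
wrist_force: [-0.2, 0.6, -1.0]
opening: 0.0537
grasp_force: 43.8
```

```bash
python3 - <<'E'
from workcell import *
import cv2
o=get_obs(); print(o['ee_pos'],o['tcp_rot'])
im=camera("wrist"); cv2.imwrite("pics/w4.png",cv2.cvtColor(im,cv2.COLOR_RGB2BGR)); 
E
```

```text
[0.42997749 0.1060994  0.07204641] [-179.87800773   -0.19825309 -174.24190903]
```

View pics/w4.png

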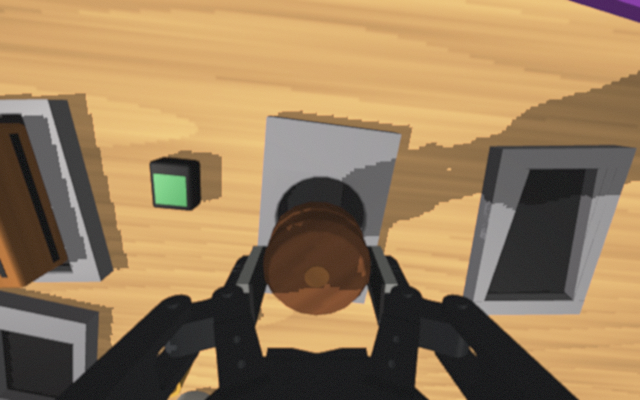

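The castanets' dot is at (317,277) over the round grey insert, whose far corners are (267,117) and (401,134); the wood block sits in its insert at left.

```bash
python3 - <<'E'
from workcell import *
from geo import *
c=wcal(get_calibration("wrist"),get_obs())
z=.016
print(fit([(-.07,-.046,z),(-.07,.046,z)],np.float64([(267,117),(401,134)]),c,x0=(.44,.1,0)))
z=.072-.0165+.038
print(fit([(0,0,z)],np.float64([(317,277)]),c,x0=(.44,.1,.1)))
E
```

```text
(array([ 0.43233838,  0.11076367, -0.02088118]), np.float64(0.025099266924798025))
(array([0.43082478, 0.10714369, 0.1       ]), np.float64(7.821023015489151e-07))
```

{"fn": "servo_tool", "kwargs": {"moves": [[0,0.1,-2,0],[0,0.1,-3.5,0],[0,0.1,-4.5,0],[0,0.1,-5.3,0],[0,0.1,-5.3,0],[0,0.1,-5.3,0],[0,0.1,-5.3,0]]}}

```text
time: 17.38
ee_pos: [0.4323, 0.1087, 0.0223]
tcp_rot: [-179.9, 0.2, -174.1]
wrist_force: [0.6, 0.3, -1.0]
opening: 0.0539
grasp_force: 45.0
```

{"fn": "servo_tool", "kwargs": {"moves": [[0,0,0,0],[0,0,0,0],[0,0,0,0],[0,0,0,0],[0,0,2,0],[0,0,5,0],[0,0,9,0],[0,0,12,0]], "claw": 0}}

```text
time: 18.05
ee_pos: [0.4318, 0.1087, 0.1439]
tcp_rot: [-179.9, 0.2, -174.1]
wrist_force: [1.5, 0.1, -0.2]
opening: 0.0853
grasp_force: 0.0
```

{"fn": "servo_tool", "kwargs": {"moves": [[19.3,2.65,0,-0.463],[19.3,2.65,0,-0.463],[19.3,2.65,0,-0.463],[19.3,2.65,0,-0.463],[19.3,2.65,0,-0.463],[19.3,2.65,0,-0.463],[19.3,2.65,0,-0.463],[19.3,2.65,0,-0.463],[19.3,2.65,0,-0.463]]}}

```text
time: 18.8
ee_pos: [0.624, 0.1351, 0.142]
tcp_rot: [-179.9, 0.1, 159.4]
wrist_force: [-1.0, -0.3, -0.2]
opening: 0.0854
grasp_force: 0.0
```

```bash
python3 - <<'E'
from workcell import *
import cv2
o=get_obs(); print(o['ee_pos'],o['tcp_rot'])
im=camera("wrist"); cv2.imwrite("pics/w5.png",cv2.cvtColor(im,cv2.COLOR_RGB2BGR)); 
E
```

```text
[0.62402147 0.13513836 0.14204493] [-1.79935038e+02  1.12164162e-01  1.59359752e+02]
```

View pics/w5.png

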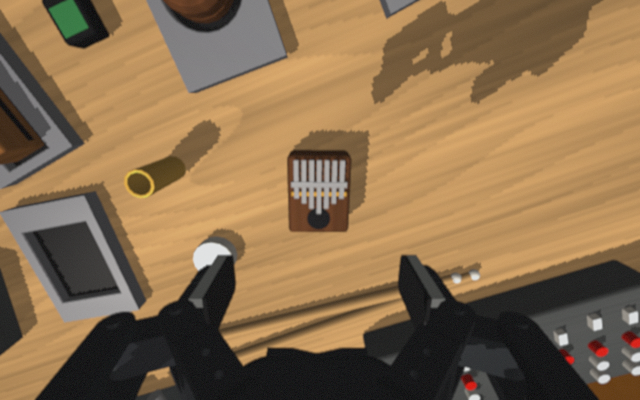

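Kalimba is centred at (320,194) between the fingers, aligned; slide (140,183) and tin (212,257) clear of them.

```bash
python3 - <<'E'
from workcell import *
from geo import *
c=wcal(get_calibration("wrist"),get_obs()); z=.034
print(fit([(-.038,-.029,z),(-.038,.029,z),(.038,.029,z),(.038,-.029,z)],np.float64([(289,157),(351,156),(350,232),(289,231)]),c,x0=(.62,.13,-.35)))
E
```

```text
(array([ 0.62480961,  0.13814051, -0.35698358]), np.float64(1.6752898996115457))
```

{"fn": "servo_tool", "kwargs": {"moves": [[0,0.1,-3,0],[0,0.1,-6,0],[0,0.1,-9,0],[0,0.1,-11.5,0],[0,0.1,-12.7,0],[0,0.1,-12.7,0],[0,0.1,-12.7,0]]}}

```text
time: 19.43
ee_pos: [0.6247, 0.1362, 0.0156]
tcp_rot: [-179.9, 0.1, 159.4]
wrist_force: [0.5, 0.3, 1.2]
opening: 0.085
grasp_force: 0.0
```

{"fn": "servo_tool", "kwargs": {"moves": [[0,0,0,0],[0,0,0,0],[0,0,0,0],[0,0,0,0],[0,0,0,0],[0,0,0,0]], "claw": 1, "force": 50}}

```text
time: 19.93
ee_pos: [0.626, 0.1364, 0.0169]
tcp_rot: [180.0, 0.3, 159.3]
wrist_force: [-0.7, -0.2, 7.2]
opening: 0.0565
grasp_force: 54.4
```

{"fn": "servo_tool", "kwargs": {"moves": [[0,0,4,0],[0,0,8,0],[0,0,12,0],[0,0,12,0],[-1.6,-27.6,12,0.196],[-1.6,-27.6,12,0.196],[-1.6,-27.6,12,0.196],[-1.6,-27.6,12,0.196],[-1.6,-27.6,12,0.196],[-1.6,-27.6,12,0.196],[-1.6,-27.6,12,0.196],[-1.6,-27.6,12,0.196],[-1.6,-27.6,12,0.196],[-1.6,-27.6,12,0.196],[-1.6,-27.6,6,0.196],[-1.6,-27.6,6,0.196],[-1.6,-27.6,6,0.196]]}}

```text
time: 21.35
ee_pos: [0.6067, -0.1378, 0.0698]
tcp_rot: [-180.0, -0.3, 170.7]
wrist_force: [-1.2, -0.1, -1.7]
opening: 0.0566
grasp_force: 54.6
```

```bash
python3 - <<'E'
from workcell import *
import cv2
o=get_obs(); print(o['ee_pos'],o['tcp_rot'])
im=camera("wrist"); cv2.imwrite("pics/w6.png",cv2.cvtColor(im,cv2.COLOR_RGB2BGR)); 
E
```

```text
[ 0.60670417 -0.13779741  0.06983505] [-179.96136256   -0.28791088  170.68242109]
```

View pics/w6.png

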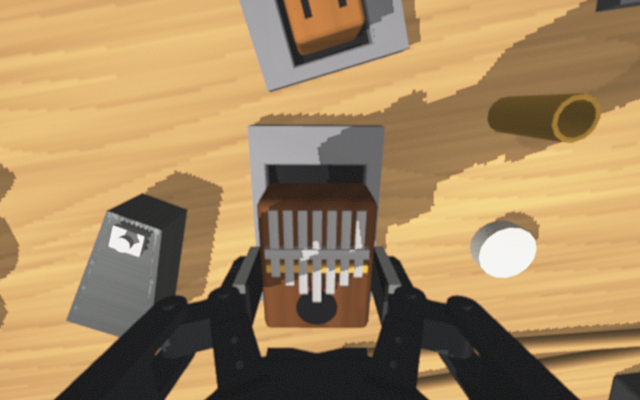

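```bash
python3 - <<'E'
from workcell import *
from geo import *
c=wcal(get_calibration("wrist"),get_obs()); z=.016
print(fit([(-.07,-.046,z),(-.07,.046,z),(-.044,-.035,z),(-.044,.035,z)],np.float64([(249,126),(384,125),(265,165),(365,166)]),c,x0=(.6,-.14,-.1)))
z=.0698-.0165+.034
print(fit([(-.038,-.029,z),(-.038,.029,z),(.038,.029,z),(.038,-.029,z)],np.float64([(261,203),(377,203),(369,327),(266,327)]),c,x0=(.6,-.14,-.1)))
E
```

```text
(array([ 0.6103355 , -0.1391144 , -0.16790892]), np.float64(1.0550420014730393))
(array([ 0.60779902, -0.13714345, -0.1644558 ]), np.float64(2.612167447846399))
```

{"fn": "servo_tool", "kwargs": {"moves": [[0,0,-2,0],[0,0,-3.5,0],[0,0,-4.5,0],[0,0,-5.3,0],[0,0,-5.3,0],[0,0,-5.3,0],[0,0,-5.3,0]]}}

```text
time: 21.98
ee_pos: [0.6094, -0.1397, 0.0225]
tcp_rot: [-179.9, 0.2, 170.6]
wrist_force: [0.0, 0.1, -1.7]
opening: 0.0565
grasp_force: 55.8
```

{"fn": "servo_tool", "kwargs": {"moves": [[0,0,0,0],[0,0,0,0],[0,0,0,0],[0,0,0,0],[0,0,2,0],[0,0,5,0],[0,0,9,0],[0,0,12,0]], "claw": 0}}

```text
time: 22.65
ee_pos: [0.6088, -0.1398, 0.1441]
tcp_rot: [-179.9, 0.2, 170.6]
wrist_force: [0.4, 1.0, 0.6]
opening: 0.0855
grasp_force: 0.0
```

{"fn": "servo_tool", "kwargs": {"moves": [[1.2,-14.2,0,-0.384],[1.2,-14.2,0,-0.384],[1.2,-14.2,0,-0.384],[1.2,-14.2,0,-0.384],[1.2,-14.2,0,-0.384],[1.2,-14.2,0,-0.384],[1.2,-14.2,-3,-0.384],[1.2,-14.2,-6,-0.384],[1.2,-14.2,-9,-0.384],[1.2,-14.2,-11.5,-0.384],[1.2,-14.2,-12.7,-0.384],[1.2,-14.2,-12.7,-0.384],[1.2,-14.2,-12.7,-0.384]]}}

```text
time: 23.73
ee_pos: [0.621, -0.281, 0.0152]
tcp_rot: [-179.9, 0.1, 148.6]
wrist_force: [0.1, 0.3, 1.1]
opening: 0.0857
grasp_force: 0.0
```

{"fn": "servo_tool", "kwargs": {"moves": [[0,0,0,0],[0,0,0,0],[0,0,0,0],[0,0,0,0],[0,0,0,0],[0,0,0,0],[0,0,0,0]], "claw": 1, "force": 70}}

```text
time: 24.32
ee_pos: [0.622, -0.2821, 0.017]
tcp_rot: [-180.0, 0.3, 148.6]
wrist_force: [-1.8, 1.4, 7.8]
opening: 0.0495
grasp_force: 71.5
```

{"fn": "servo_tool", "kwargs": {"moves": [[0,0,4,0],[0,0,8,0],[0,0,12,0],[0,0,13,0],[-19,56.3,13,0.656],[-19,56.3,13,0.656],[-19,56.3,13,0.656],[-19,56.3,13,0.656],[-19,56.3,13,0.656],[-19,56.3,13,0.656],[-19,56.3,13,0.656],[-19,56.3,13,0.656],[-19,56.3,13,0.656],[-19,56.3,13,0.656],[-19,56.3,13,0.656],[-19,56.3,13,0.656],[-19,56.3,13,0.656],[-19,56.3,13,0.656],[-19,56.3,13,0.656],[-19,56.3,13,0.656]]}}

```text
time: 25.98
ee_pos: [0.4296, 0.2839, 0.1446]
tcp_rot: [-180.0, 0.1, -173.6]
wrist_force: [-1.0, -0.4, -2.7]
opening: 0.0492
grasp_force: 73.1
```

{"fn": "servo_tool", "kwargs": {"moves": [[0,0,0,0],[0,0,0,0],[0,0,-4,0],[0,0,-7,0],[0,0,-7,0],[0,0,-7,0]]}}

```text
time: 26.48
ee_pos: [0.4304, 0.2795, 0.0738]
tcp_rot: [-179.8, -0.0, -173.9]
wrist_force: [0.2, 0.7, -1.5]
opening: 0.0493
grasp_force: 73.2
```

```bash
python3 - <<'E'
from workcell import *
import cv2
o=get_obs(); print(o['ee_pos'],o['tcp_rot'])
im=camera("wrist"); cv2.imwrite("pics/w7.png",cv2.cvtColor(im,cv2.COLOR_RGB2BGR)); 
E
```

```text
[0.43043563 0.27952167 0.07383262] [-1.79843368e+02 -4.87336299e-02 -1.73949179e+02]
```

View pics/w7.png

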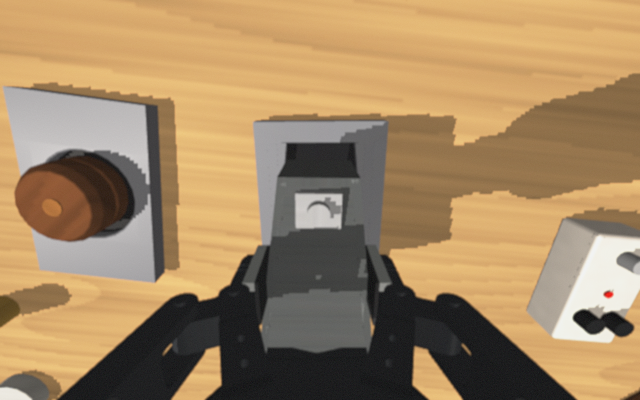

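Cowbell is over the tapered insert (far corners (254,122), (387,122); recess (286,142), (355,142)); its narrow end top corners are near (279,178), (358,179).

```bash
python3 - <<'E'
from workcell import *
from geo import *
c=wcal(get_calibration("wrist"),get_obs()); z=.016
print(fit([(-.07,-.046,z),(-.07,.046,z),(-.056,-.024,z),(-.056,.024,z)],np.float64([(254,122),(387,122),(286,142),(355,142)]),c,x0=(.43,.28,.1)))
z=.0738-.0165+.04
print(fit([(-.05,-.018,z),(-.05,.018,z)],np.float64([(278,178),(358,178)]),c,x0=(.43,.28,.1)))
E
```

```text
(array([0.43102118, 0.28351993, 0.1067131 ]), np.float64(0.5330316563572043))
(array([0.42958611, 0.28126955, 0.10674339]), np.float64(1.0322190648650118))
```

{"fn": "servo_tool", "kwargs": {"moves": [[0.1,0.05,-2,0],[0.1,0.05,-3.5,0],[0.1,0.05,-4.5,0],[0.1,0.05,-5.3,0],[0.1,0.05,-5.3,0],[0.1,0.05,-5.3,0],[0.1,0.05,-5.3,0]]}}

```text
time: 27.12
ee_pos: [0.4328, 0.2821, 0.023]
tcp_rot: [-180.0, 0.2, -173.9]
wrist_force: [0.4, -0.7, 3.6]
opening: 0.0493
grasp_force: 73.8
```

{"fn": "servo_tool", "kwargs": {"moves": [[0,0,0,0],[0,0,0,0],[0,0,0,0],[0,0,0,0],[0,0,2,0],[0,0,5,0],[0,0,9,0],[0,0,13,0],[-5,10,16,0],[-10,20,16,0],[-10,20,16,0],[-10,20,16,0],[-10,20,16,0],[-10,20,16,0],[-10,20,16,0],[-10,20,16,0]], "claw": 0}}

```text
time: 28.45
ee_pos: [0.3311, 0.4824, 0.1811]
tcp_rot: [-179.9, 0.1, -173.7]
wrist_force: [1.0, -0.5, 0.1]
opening: 0.0854
grasp_force: 0.0
```

```bash
python3 - <<'E'
from workcell import *
import cv2
im=cv2.cvtColor(camera("top"),cv2.COLOR_RGB2BGR)
cv2.imwrite("pics/f.png",cv2.resize(im[95:270,165:425],None,fx=3,fy=3,interpolation=cv2.INTER_CUBIC))
s=cv2.cvtColor(camera("side"),cv2.COLOR_RGB2BGR)
cv2.imwrite("pics/fs.png",cv2.resize(s[130:270,250:450],None,fx=4,fy=4,interpolation=cv2.INTER_CUBIC))
E
```

```text
(no output)
```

View pics/f.png

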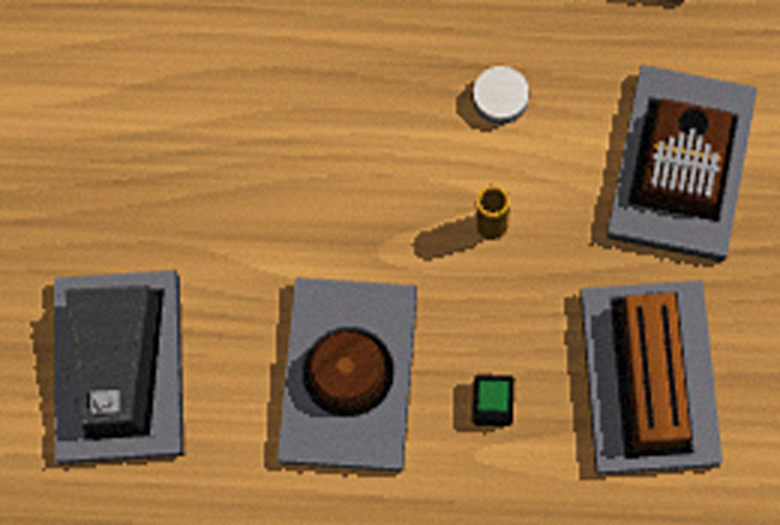

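View pics/fs.png

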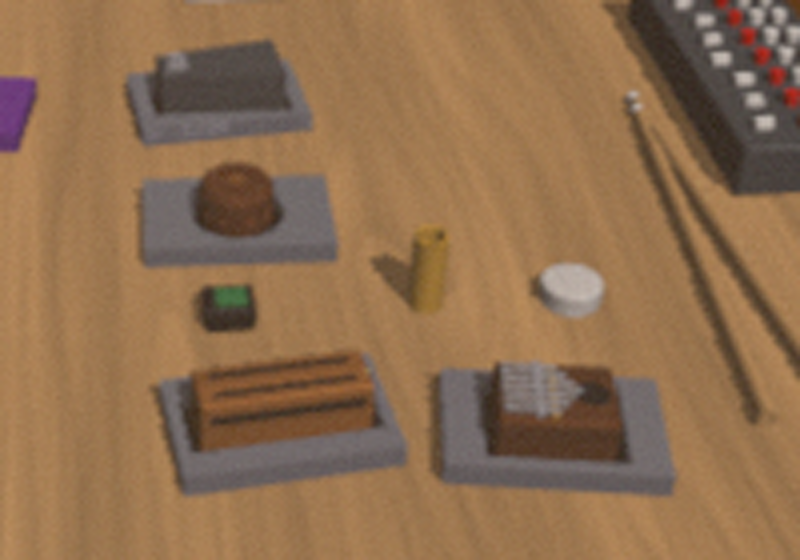

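All four sit in their own inserts (cowbell (115,360), castanets (348,368), wood block (655,372), kalimba (690,160)); slide and tin are in place and upright. A numeric check on the placed corners, the cowbell especially:

```bash
python3 - <<'E'
from workcell import *
from geo import *
cal=get_calibration("top"); F=lambda a:np.array(a)/3+[165,95]
def box(l,w,z): return [(l/2,w/2,z),(l/2,-w/2,z),(-l/2,-w/2,z),(-l/2,w/2,z)]
cw=lambda z:[(.05,.031,z),(.05,-.031,z),(-.05,-.018,z),(-.05,.018,z)]
for z in (.046,.056): print('cow',fit(cw(z),F([(68,290),(151,287),(138,424),(85,424)]),cal))
print('wb',fit(box(.11,.038,.046),F([(625,295),(676,292),(690,440),(637,446)]),cal))
print('kal',fit(box(.076,.058,.04),F([(657,99),(737,112),(719,215),(640,203)]),cal,x0=(.6,-.1,-.1)))
print('cas',fit([(0,0,.044)],F([(346,365)]),cal))
s=get_calibration("side"); S=lambda a:np.array(a)/4+[250,130]
# cowbell mouth-side upper/lower side-view edge: predicted seated corners
p=np.array(cw(.046)+cw(.016)); c,t=np.cos(.107),np.sin(.107); q=p.copy(); q[:,:2]=p[:,:2]@np.array([[c,t],[-t,c]])+[.4315,.2822]
print(((proj(q,s)-[250,130])*4).round())
E
```

```text
cow (array([0.43122341, 0.2777848 , 0.10011926]), np.float64(0.4447385175577534))
cow (array([0.42915672, 0.2751265 , 0.10009354]), np.float64(0.44139727196338463))
wb (array([ 0.43825725, -0.1185653 ,  0.10032315]), np.float64(0.2748569954228966))
kal (array([ 0.60217589, -0.14075606, -0.14625265]), np.float64(1.2340177353926451))
cas (array([0.43141848, 0.10681296, 0.        ]), np.float64(1.0516911875426281e-07))
[[269.  36.]
 [285.  72.]
 [160.  75.]
 [154.  54.]
 [269.  67.]
 [285. 104.]
 [161. 107.]
 [155.  86.]]
```

```bash
python3 -c "
from workcell import *
print(job_done())"
```

```text
the job is handed in; nothing more can be done
None
```

I handed the job in at about 28.5 s: the camera views show the wood block, kalimba, castanets and cowbell seated in their own inserts, with the slide and tin still standing where they were; the final judgement was not shown to me.

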